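# Clear the jars off a sliding-lid chest and fetch the stamp

## Robot

A 6-joint arm with a two-finger parallel gripper is mounted at the origin on the work surface. World frame = base frame: x ahead of the robot, y to its left, z up, the work surface at z = 0. Lengths are in m, angles in rad, forces in N, time in s.
With the tool pointing down it reaches from about 0.35 to 0.975 m from the base axis. Payload 7.1 kg.
Tool frame: the origin (TCP) lies at the very end of the fingers, on their centre line; the grasp point (between the pads) lies 19 mm behind it (manip.tcp_to_grasp is the distance from the TCP to the grasp point, in m); z points along the fingers, y is the direction in which the jaws open and shut (so a half turn about z gives the same grasp; the last joint's range is limited). The gripper opens to 88 mm and grips with 3 to 60 N. Pads are 20 mm wide; open, the fingers measure 115 mm over their backs; the gripper's body (75 mm by 178 mm) begins 61 mm behind the grasp point.
Start: joints at [1.106, 0.423, 1.63, -0, 1.089, -0.019], TCP at [0.269, 0.564, 0.223] pointing down, gripper open.
Joint ranges: [-3, 3], [-0.9, 2.11], [0.09, 2.58], [-1.31, 4.45], [0.11, 2.69], [-2.54, 2.54]. Speed limits (rad/s): [2.39, 2.39, 3.01, 3.14, 3.14, 3.14].

## Interface

Orientations are given as a 3x3 rotation matrix whose columns are the frame's x, y, z axes.
In Python, from cell import sensors, grab_frame, sign_off, manip gives the robot as it stands.
- The arm moves only by the shell command python3 -m inch 'ROWS' [OPENING] [FORCE]. ROWS is JSON, a list that holds one entry, the list of rows, each a list of 6 numbers: the shift along the world's x, y, z in mm, then the turn, a rotation vector about the world's x, y, z in rad. In form: [[[tx, ty, tz, wx, wy, wz], ...]]. A call has 1 to 20 rows; each row shifts and turns the commanded pose from where the row before left it; what a row does not reach is not made up. A row lasts 1/12 s, in which the tool goes at most 41.7 mm and 7.16 degrees, less where a joint would pass 70% of its speed; a pose out of reach is approached as far as the arm can. A call is refused whole if a number of a shift passes 41.7 or a number of a turn 0.125, either way. A call with a gripper value outside its range is refused whole. OPENING is the gripper command: -1 is fully open, 1 is shut, values between are in proportion, set as the call begins (- or left out, the last holds). The fingers move at their own pace and stop on an object; FORCE is the grip in N (left out, the last holds). Time passes only in rows, so rows that do not move let the fingers close. It gives the time, the measured TCP pose, the force and the opening at its end, in the units of the state.
- sensors.sense(): the state, without advancing time (a new reading comes with each control period).
- grab_frame(name): name is "scene" or "top" or "wrist"; returns a dict with "color" (480x640x3 uint8, red, green, blue), "vfov" (degrees; the focal length in pixels is half the picture's height over the tangent of half this angle, whatever the lens; pixels are square), "cx", "cy" (the principal point, pixels), "k1" (the pictures are not rectified: a ray, as slopes to the right and down, at radius r is drawn at 1 + k1 r^2 times it, then the intrinsics apply), "R" (3x3) and "t" (3): a world point X has camera coordinates R X + t. Camera axes: x right, y down, z forward; pixel columns grow to the right and rows downward; lengths in m; the calibration is good to about 2 mm. A picture is of the moment at which its call begins. There is no depth.
- sign_off(): hands the job in, once; it reports no verdict.
The state is a dict: "time_s": time; "qpos": joint angles; "qd": joint speeds; "joint_torque": joint torques, N m; "position": TCP position; "ee_rot": TCP orientation; "contact_force": force on the tool from outside, world axes, zero at the start; "moment": the same for the moment, N m; "gripper_width": opening from 0.0 (shut) to 1.0 (fully open).
Only numpy, scipy, OpenCV 4.12 (cv2) and the standard library are available. Lean on these libraries where they do the work, as an engineer would, in place of code of your own. Each camera call takes 0.05 s, during which the arm holds its last target.

## Task

Get the wooden stamp out of the sliding-lid chest and stand it upright, foot down, fully on the cork mat. First clear away the two things in the way, the cup on the lid and the tall jar that blocks the lid's path, by setting both upright on the floor of the low tray beside the pot already in it; only then slide the lid fully open and leave it open. Keep the cup and jar upright all along, and do not disturb the tray's own pot, the carved panel, the bowl or the brush.

Things in the scene. Friction and masses are not known exactly. Their poses are not given: they have to be found in the camera images.
- chest_floor (a point): The fixed wooden chest, 180 long (its x) by 140 wide (y), walls 8 thick, 60 high; side rails along both long edges rise to 76. This point is the centre of its inner floor, 8 above the table. Axes: +x is the horizontal way in which the lid slides open, z up. Start position and yaw vary.
- lid (a joint): Sliding lid of the chest, 0 = closed, 0.12 m = fully open, along the chest's +x. The flat lid (180 by 126, top face 68 above the table) sticks out over the table at the +x end as it opens and uncovers the chest's -x end. About 2 N of friction, no spring; stays where it is left.
- lid_pull (a point): Centre of the dark wooden pull on top of the lid: an upright bar 14 thick (along the chest's x), 60 long (along y), 28 high, standing on the lid's top, its top 96 above the table. 60 from the lid's middle towards the +x end. Moves with the lid; axes as the chest.
- cup_center (a point): Centre (half-way up) of the short closed terracotta cup (dark disc on its top), a cylinder 56 in diameter and 70 high, about 0.22 kg; it stands upright on the chest's lid at the start, between the pull and the chest's -x end, sometimes too near the pull for a finger to fit between. z along its axis.
- jar_center (a point): Centre (half-way up) of the tall terracotta jar, a cylinder 56 in diameter and 100 high, about 0.32 kg; it stands on the table just beyond the chest's +x end at the start, in the lid's path. z along its axis.
- stamp_center (a point): Centre (half-way up) of the wooden stamp, 48 high: square foot 38 by 38, 14 high, with a round upright handle 26 in diameter above it, up to the top; about 0.1 kg. It stands upright on the chest's inner floor towards the -x end, hidden until the lid is open. z points up the handle.
- tray_floor (a point): Fixed low plywood tray, outside 246 (x) by 106 (y), walls 5 thick and 20 high; inside 236 by 96. This point is the centre of its inner floor, 5 above the table. z up. Tray and mat may change places.
- tray_pot_center (a point): Centre (half-way up) of the terracotta pot that already stands near the middle of the tray, 56 in diameter and 80 high; it leaves room for one jar at each end of the tray. To be left alone.
- mat_top (a point): Centre of the top of the fixed square cork mat, 110 by 110, 4 thick. Axes along its edges, z up.
- panel: Carved relief panel lying flat on the table, 120 by 120 by 8, origin at the centre of its underside. To be left alone.
- bowl_center (a point): Centre (half-way up) of the blue bowl of sanding balls, 128 across, 50 high to the rim, balls to 76. To be left alone.
- brush: Brush lying on the table between robot and chest, about 200 long along its x, under 35 high. To be left alone.

How it is judged:
By the outcome, as a careful person would: the job done as asked, in the order asked, and still so for the second after the job is handed in, with the robot touching nothing.
It also fails if it takes over 72 s, if anything falls off the work surface, if the arm or the gripper's body presses on something with over 40 N, if the wrist force passes 120 N, or if a joint passes its speed limit or range.

## Working session

There is one attempt and no reset: what is moved stays moved. The work goes in short steps, Python scripts to look and compute and a shell command to move; the robot and the scene stay as the last step left them, time stands still between calls to the robot, and variables do not carry over. Pictures are saved under pics/ and viewed, and the job is handed in when it is done.

```bash
ls; mkdir -p pics; python3 - <<'E'
from cell import sensors, grab_frame, manip
import cv2
print(sensors.sense())
print(manip.tcp_to_grasp)
for n in ("scene","top","wrist"):
    f=grab_frame(n)
    cv2.imwrite(f"pics/{n}0.png",f["color"][:,:,::-1])
    print(n,{k:f[k] for k in f if k!="color"})
E
```

```text
pics
{'time_s': 0.0, 'qpos': array([ 1.10600747e+00,  4.23803673e-01,  1.63069601e+00, -2.15684920e-05,
        1.08859166e+00, -1.89826182e-02]), 'qd': array([-0.00012671, -0.00139221,  0.00140386, -0.00104623, -0.00046409,
       -0.00017159]), 'joint_torque': array([-5.35889121e-04, -5.44632018e+01, -2.73661977e+01,  6.43259170e-02,
        2.28387793e-02, -1.39372974e-04]), 'position': array([0.26921336, 0.56342944, 0.22192254]), 'ee_rot': array([[-9.02267635e-01,  4.31175934e-01, -6.54677218e-04],
       [ 4.31176431e-01,  9.02266628e-01, -1.34825924e-03],
       [ 9.35646796e-06, -1.49877206e-03, -9.99998877e-01]]), 'contact_force': array([-0.01434889, -0.39756822, -0.15017914]), 'moment': array([ 0.02719798,  0.0088566 , -0.02330662]), 'gripper_width': 0.997273174342633}
0.0187
scene {'vfov': 46.93949734649901, 'cx': 329.32874233203506, 'cy': 235.2728896669889, 'k1': -0.1541030768879234, 'R': array([[ 0.0544449 ,  0.99848769, -0.00762192],
       [ 0.55028033, -0.03637308, -0.83418737],
       [-0.83320304,  0.04122306, -0.55142846]]), 't': array([-0.04259169, -0.22435675,  1.72575317])}
top {'vfov': 57.603797244417315, 'cx': 321.68233582092773, 'cy': 236.75016121411588, 'k1': -0.09947801852691524, 'R': array([[-0.01817891, -0.99980848,  0.00724818],
       [-0.99728766,  0.01761499, -0.07146357],
       [ 0.07132221, -0.00852765, -0.99741687]]), 't': array([0.01127935, 0.59303756, 0.9290623 ])}
wrist {'vfov': 59.33122552741391, 'cx': 311.9175486577931, 'cy': 237.93082810120015, 'k1': -0.05004396173310894, 'R': array([[ 0.43025215,  0.90270599, -0.00223294],
       [ 0.87029075, -0.41414276,  0.26660793],
       [ 0.23974382, -0.11665194, -0.96380248]]), 't': array([-0.62417131, -0.0334827 ,  0.39074639])}
```

View pics/scene0.png

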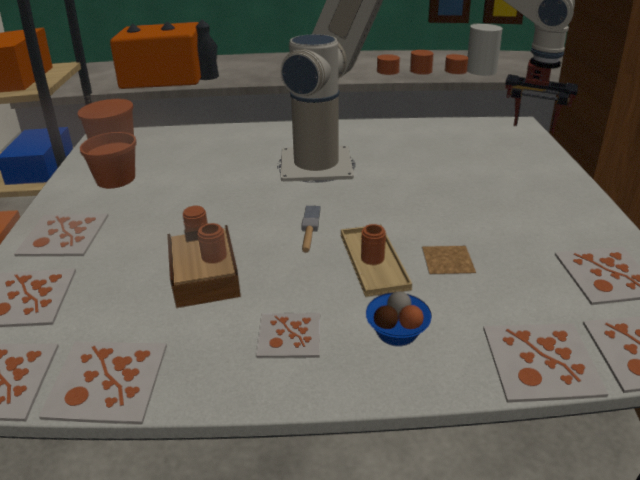

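View pics/top0.png

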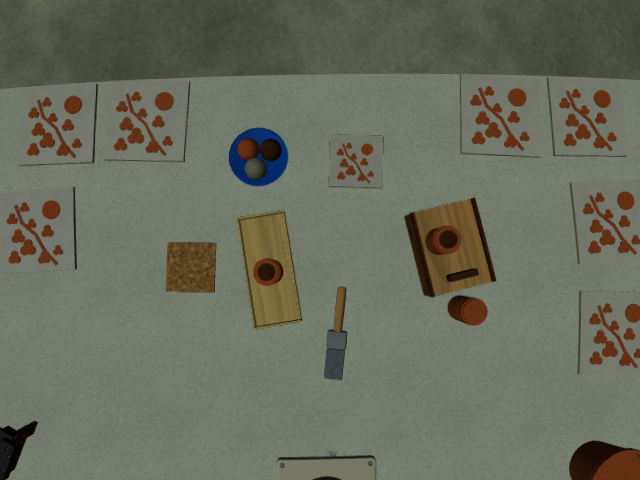

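View pics/wrist0.png

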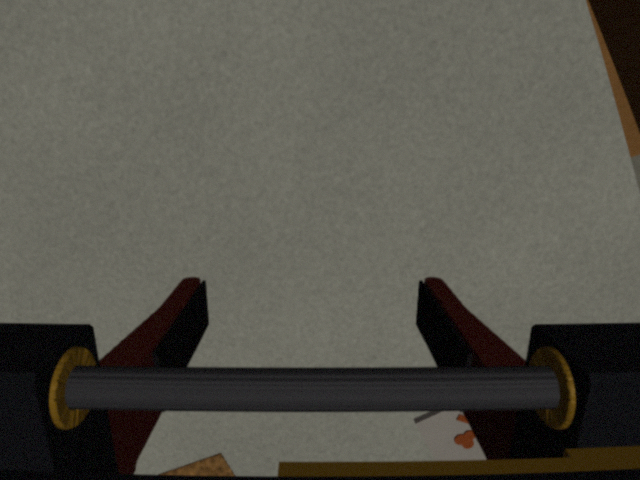

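The scene view shows the chest (about 203,265) with the cup on its lid (212,243) and the jar behind it (195,222). The tray with its pot is at (374,258), the mat at (449,260), the bowl at (398,318), the panel at (290,335) and the brush at (311,228). In the top view the pull is at (462,274) and the jar at (467,310), so the lid opens towards the robot. Next I'll measure these.

```bash
cat > h.py <<'E'
import numpy as np, cv2
from cell import sensors, grab_frame, manip
def K(f):
    fl=240/np.tan(np.radians(f["vfov"])/2); return np.array([[fl,0,f["cx"]],[0,fl,f["cy"]],[0,0,1.]]), np.array([f["k1"],0,0,0.])
def rays(f,uv):
    k,d=K(f); p=cv2.undistortPoints(np.array(uv,float).reshape(-1,1,2),k,d).reshape(-1,2)
    D=np.c_[p,np.ones(len(p))]@f["R"]; C=-f["R"].T@f["t"]
    return C,D
def plane(f,uv,z):
    C,D=rays(f,uv); return C+D*((z-C[2])/D[:,2])[:,None]
def proj(f,X):
    k,d=K(f); return cv2.projectPoints(np.array(X,float).reshape(-1,1,3),cv2.Rodrigues(f["R"])[0],np.array(f["t"],float),k,d)[0].reshape(-1,2)
def tri(f1,uv1,f2,uv2):
    C1,D1=rays(f1,[uv1]);C2,D2=rays(f2,[uv2]);d1,d2=D1[0]/np.linalg.norm(D1[0]),D2[0]/np.linalg.norm(D2[0])
    s=np.linalg.lstsq(np.c_[d1,-d2],C2-C1,rcond=None)[0]
    a,b=C1+s[0]*d1,C2+s[1]*d2; return (a+b)/2,np.linalg.norm(a-b)
E
python3 - <<'E'
import cv2
s=cv2.imread('pics/scene0.png');t=cv2.imread('pics/top0.png')
cv2.imwrite('pics/t_chest.png',cv2.resize(t[180:340,390:510],None,fx=5,fy=5,interpolation=cv2.INTER_CUBIC)[:600*5//5+200][:800].copy()[:600])
cv2.imwrite('pics/t_chest.png',cv2.resize(t[190:335,395:505],None,fx=4,fy=4,interpolation=cv2.INTER_CUBIC))
cv2.imwrite('pics/s_chest.png',cv2.resize(s[195:310,155:255],None,fx=5,fy=5,interpolation=cv2.INTER_CUBIC))
cv2.imwrite('pics/t_tray.png',cv2.resize(t[200:340,155:310],None,fx=4,fy=4,interpolation=cv2.INTER_CUBIC))
cv2.imwrite('pics/s_tray.png',cv2.resize(s[215:300,330:490],None,fx=5,fy=5,interpolation=cv2.INTER_CUBIC))
E
```

```text
(no output)
```

View pics/t_chest.png

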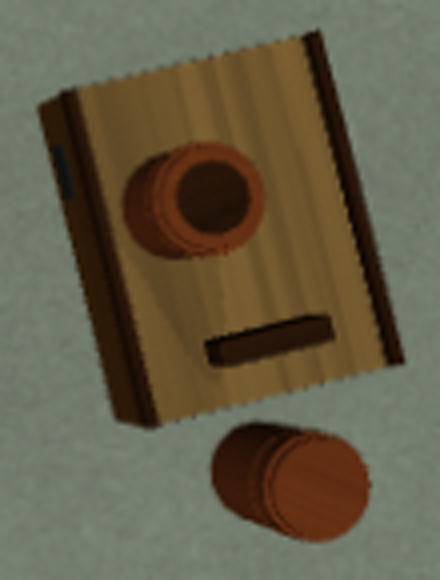

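View pics/s_chest.png

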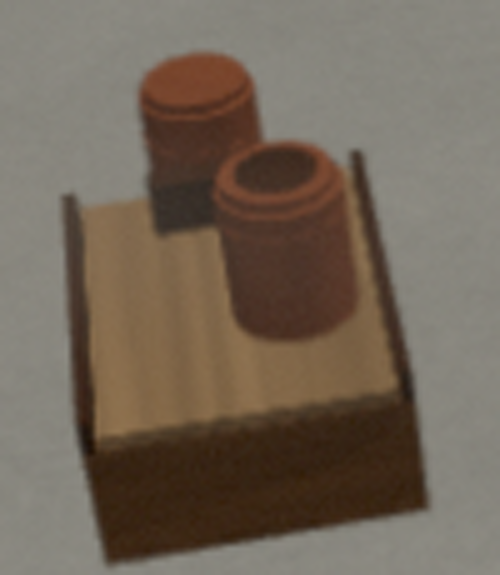

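View pics/t_tray.png

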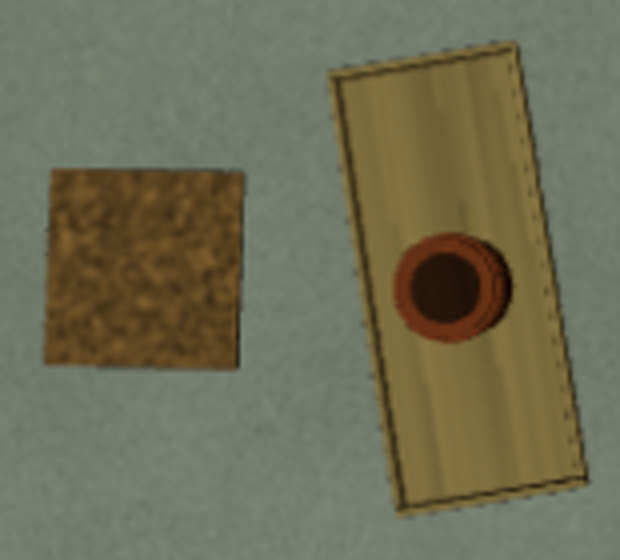

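View pics/s_tray.png

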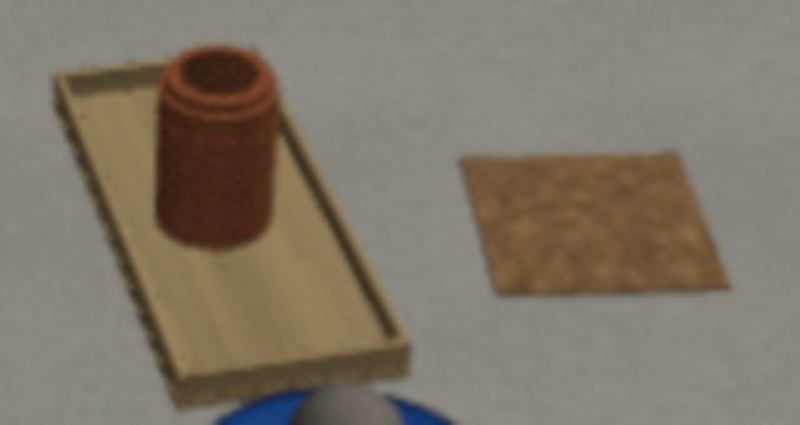

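```bash
python3 - <<'E'
from h import *
T=grab_frame("top");S=grab_frame("scene")
np.save('T.npy',T,allow_pickle=True);np.save('S.npy',S,allow_pickle=True)
tc=lambda u,v:((u+.5)/4-.5+395,(v+.5)/4-.5+190)
sc=lambda u,v:((u+.5)/5-.5+155,(v+.5)/5-.5+195)
tt=lambda u,v:((u+.5)/4-.5+155,(v+.5)/4-.5+200)
st=lambda u,v:((u+.5)/5-.5+330,(v+.5)/5-.5+215)
np.set_printoptions(precision=4,suppress=True)
def P(n,a,b,z):
    print(n,*tri(T,a,S,b),'plane T',plane(T,[a],z)[0],'S',plane(S,[b],z)[0])
P('jar',tc(320,487),sc(198,83),.1)
P('cup',tc(213,197),sc(278,175),.138)
P('pot',tt(447,287),st(220,76),.085)
P('pullTop-left',tc(206,341),sc(150,180),.096)
for nm,f,pts,z in (('rails',tc,[(318,30),(405,362),(155,428),(70,90)],.076),('pull top',tc,[(206,343),(327,315),(334,325)],.096),('tray',tt,[(330,72),(517,42),(588,482),(400,515)],.02),('mat',tt,[(51,170),(244,172),(238,369),(44,363)],.004)):
    X=plane(T,[f(*p) for p in pts],z); print(nm,X.mean(0));print(X); print([np.linalg.norm(X[i]-X[i-1]) for i in range(len(X))])
X=plane(S,[st(*p) for p in[(55,75),(410,345),(180,378)]],.02);print('traymS',X)
X=plane(S,[st(*p) for p in[(460,157),(678,152),(730,288),(497,294)]],.004);print('matS',X,X.mean(0))
X=plane(S,[sc(*p) for p in[(67,195),(85,450),(410,395),(357,150)]],.076);print('railsS',X,X.mean(0))
P('mat c',tt(51,170),st(730,288),.004)
P('mat c2',tt(238,369),st(460,157),.004)
P('tray near +x',tt(517,42),st(180,378),.02)
P('tray2',tt(330,72),st(410,345),.02)
P('tray3',tt(588,482),st(55,75),.02)
P('rail',tc(318,30),sc(85,440),.076)
P('rail2',tc(405,362),sc(67,195),.076)
E
```

```text
jar [ 0.4317 -0.3026  0.0978] 0.0022165246298297917 plane T [ 0.4319 -0.303   0.1   ] S [ 0.436  -0.3005  0.1   ]
cup [ 0.5765 -0.241   0.1364] 0.0019831834480320207 plane T [ 0.5764 -0.2416  0.138 ] S [ 0.5793 -0.2395  0.138 ]
pot [0.5204 0.1148 0.0841] 0.0009651555746190767 plane T [0.5204 0.1143 0.085 ] S [0.5217 0.1151 0.085 ]
pullTop-left [ 0.5082 -0.2828  0.0854] 0.061057701620163565 plane T [ 0.5064 -0.248   0.096 ] S [ 0.5135 -0.3112  0.096 ]
rails [ 0.5646 -0.2731  0.076 ]
[[ 0.6669 -0.3201  0.076 ]
 [ 0.4925 -0.3592  0.076 ]
 [ 0.462  -0.2258  0.076 ]
 [ 0.6371 -0.1872  0.076 ]]
[np.float64(0.13627056381127628), np.float64(0.17875914167208135), np.float64(0.13684453682458694), np.float64(0.17925729865375178)]
pull top [ 0.5121 -0.2912  0.096 ]
[[ 0.5054 -0.248   0.096 ]
 [ 0.518  -0.311   0.096 ]
 [ 0.5129 -0.3145  0.096 ]]
[np.float64(0.06694978334472532), np.float64(0.06432547177773736), np.float64(0.006196553349201253)]
tray [0.5257 0.1159 0.02  ]
[[0.6385 0.1852 0.02  ]
 [0.6531 0.0824 0.02  ]
 [0.4137 0.0472 0.02  ]
 [0.3975 0.149  0.02  ]]
[np.float64(0.24376497251702
[... 776 characters left out ...]
0.3459 0.004 ] S [0.5897 0.3448 0.004 ]
mat c2 [0.4765 0.2408 0.0036] 0.0007103429572050861 plane T [0.4765 0.2403 0.004 ] S [0.477 0.241 0.004]
tray near +x [0.6535 0.0835 0.0182] 0.002015610999494801 plane T [0.6531 0.0824 0.02  ] S [0.6557 0.0842 0.02  ]
tray2 [0.6387 0.1859 0.0188] 0.0008832540341491351 plane T [0.6385 0.1852 0.02  ] S [0.6401 0.186  0.02  ]
tray3 [0.4135 0.0478 0.0186] 0.0010430679602873453 plane T [0.4137 0.0472 0.02  ] S [0.4157 0.0481 0.02  ]
rail [ 0.6677 -0.3198  0.0697] 0.005039559920514624 plane T [ 0.6669 -0.3201  0.076 ] S [ 0.6768 -0.3145  0.076 ]
rail2 [ 0.4925 -0.3577  0.0765] 0.002404973569739563 plane T [ 0.4925 -0.3592  0.076 ] S [ 0.4923 -0.3566  0.076 ]
```

Top and scene views agree to about 2 mm:

| Thing | Position |
|---|---|
| Jar | (.433,-.302), top at .098 |
| Cup | (.577,-.241), top at .137 |
| Chest centre | (.565,-.273), lid direction (-.976,-.219) |
| Tray | centre (.526,.116), yaw 8.4° |
| Mat | centre (.533,.293) |

The cup clears the pull by about 43 mm. I'll move over the chest now, turning the jaws along the chest's y axis.

```bash
python3 -m inch '[[[13,-33,2,0,0,-0.124],[13,-33,2,0,0,-0.124],[13,-33,2,0,0,-0.124],[13,-33,2,0,0,-0.124],[13,-33,2,0,0,-0.124],[13,-33,2,0,0,-0.124],[13,-33,2,0,0,-0.124],[13,-33,2,0,0,-0.124],[13,-33,2,0,0,-0.124],[13,-33,2,0,0,-0.124],[13,-33,2,0,0,-0.124],[13,-33,2,0,0,-0.124],[13,-33,2,0,0,-0.124],[13,-33,2,0,0,-0.124],[13,-33,2,0,0,-0.124],[13,-33,2,0,0,-0.124],[13,-33,2,0,0,-0.124],[13,-33,2,0,0,-0.124],[13,-33,2,0,0,-0.124],[13,-33,2,0,0,-0.124]]]' -1
```

```text
time_s: 1.92
position: [0.5297, -0.0979, 0.2628]
ee_rot: [[0.978, 0.208, 0.0], [0.208, -0.978, 0.0], [0.0, -0.0, -1.0]]
contact_force: [0.7, -0.7, 0.6]
gripper_width: 0.997
```

```bash
python3 -m inch '[[[9,-26,0,0,0,-0.01],[9,-26,0,0,0,0],[9,-26,0,0,0,0],[9,-26,0,0,0,0],[7,-25,0,0,0,0],[4,-14,0,0,0,0],[0,0,0,0,0,0],[0,0,0,0,0,0]]]'; python3 - <<'E'
from h import *
f=grab_frame("wrist");cv2.imwrite('pics/w1.png',f["color"][:,:,::-1])
print(f["R"],f["t"])
print(proj(f,[[.577,-.241,.138],[.433,-.302,.1]]),sensors.sense()["position"])
E
```

```text
time_s: 2.58
position: [0.5761, -0.2391, 0.2622]
ee_rot: [[0.979, 0.203, -0.001], [0.203, -0.979, 0.001], [-0.001, -0.001, -1.0]]
contact_force: [0.1, 0.1, -0.5]
gripper_width: 1.0
[[ 2.04164756e-01 -9.78936464e-01  3.90887152e-04]
 [-9.43662168e-01 -1.96701775e-01  2.66101718e-01]
 [-2.60419786e-01 -5.46974577e-02 -9.63944875e-01]] [-0.35192904  0.45395164  0.56538061]
[[314.55974636 228.77805891]
 [348.02326843 385.44324891]] [ 0.57600468 -0.23836615  0.26233892]
```

View pics/w1.png

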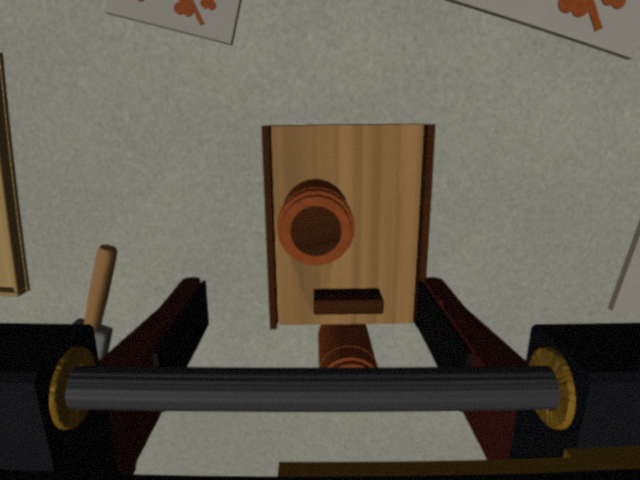

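The cup rim is centred at (316,230), against a predicted (314.6,228.8). The third view confirms the position, and the jaws are square to the chest. I'll descend and grip.

```bash
python3 -m inch '[[[1,-2,-20,0,0,0],[0,0,-30,0,0,0],[0,0,-30,0,0,0],[0,0,-30,0,0,0],[0,0,-25,0,0,0],[0,0,-20,0,0,0],[0,0,-10,0,0,0],[0,0,0,0,0,0],[0,0,0,0,0,0]]]' && python3 -m inch '[[[0,0,0,0,0,0],[0,0,0,0,0,0],[0,0,0,0,0,0],[0,0,0,0,0,0],[0,0,0,0,0,0],[0,0,0,0,0,0],[0,0,0,0,0,0],[0,0,0,0,0,0]]]' 1 15
```

```text
time_s: 3.38
position: [0.5776, -0.2403, 0.0981]
ee_rot: [[0.979, 0.205, -0.0], [0.205, -0.979, 0.0], [-0.0, -0.0, -1.0]]
contact_force: [-0.2, 0.4, 0.4]
gripper_width: 1.004
time_s: 4.05
position: [0.5777, -0.2412, 0.0982]
ee_rot: [[0.979, 0.204, 0.0], [0.204, -0.979, -0.0], [0.0, 0.0, -1.0]]
contact_force: [-1.6, 1.3, 5.4]
gripper_width: 0.623
```

```bash
python3 -m inch '[[[0,0,8,0,0,0],[0,0,16,0,0,0],[0,0,20,0,0,0],[0,8,12,0,0,0],[1,18,4,0,0,0],[1,26,0,0,0,0],[1,30,0,0,0,-0.01],[1,30,0,0,0,-0.01],[2,30,0,0,0,-0.01],[2,30,0,0,0,-0.01],[2,30,0,0,0,-0.01],[2,30,0,0,0,-0.01],[2,30,0,0,0,0],[2,30,0,0,0,0],[1,30,0,0,0,0],[1,24,0,0,0,0],[0,14,0,0,0,0],[0,6,0,0,0,0],[0,0,0,0,0,0],[0,0,0,0,0,0]]]'; python3 - <<'E'
from h import *
f=grab_frame("wrist");cv2.imwrite('pics/w2.png',f["color"][:,:,::-1])
f=grab_frame("scene");cv2.imwrite('pics/s2.png',cv2.resize(f["color"][150:350,150:480,::-1],None,fx=2.4,fy=2.4))
E
```

```text
time_s: 5.72
position: [0.5952, 0.1243, 0.1575]
ee_rot: [[0.989, 0.146, -0.001], [0.146, -0.989, -0.0], [-0.001, 0.0, -1.0]]
contact_force: [-0.0, 0.4, -3.2]
gripper_width: 0.623
```

View pics/w2.png

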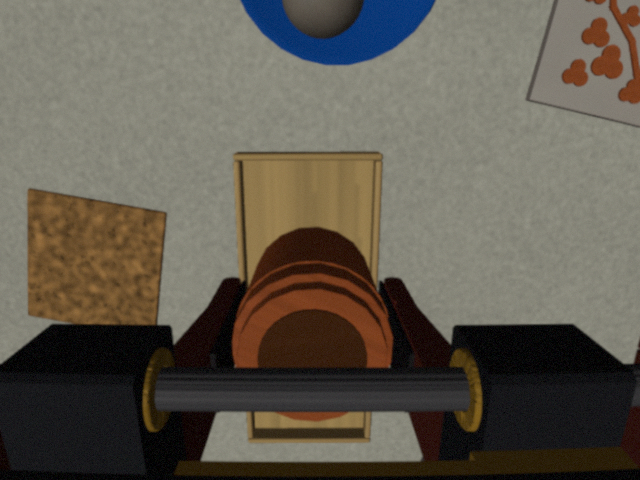

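View pics/s2.png

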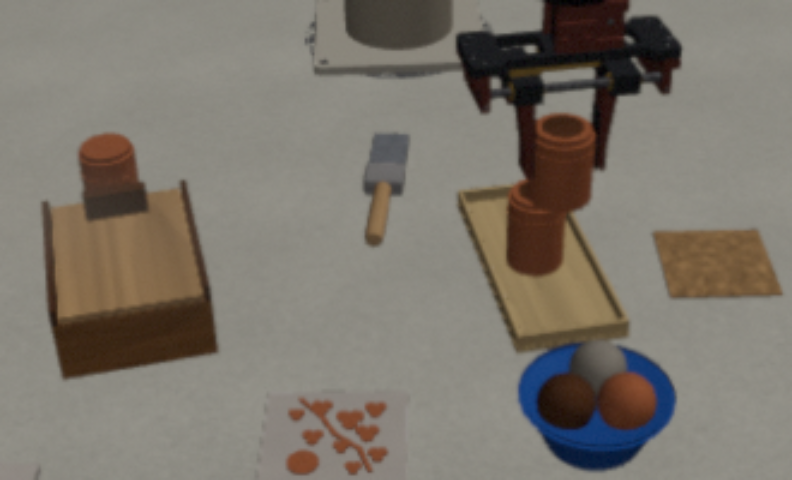

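The cup hangs upright over the far end of the tray, jaws square to it. The pot at (535,225) in the enlarged view stays clear by about 19 mm. Lowering it now.

```bash
python3 -m inch '[[[0,1,-14,0,0,0],[0,1,-24,0,0,0],[0,0,-26,0,0,0],[0,0,-22,0,0,0],[0,0,-14,0,0,0],[0,0,-8,0,0,0],[0,0,-5,0,0,0],[0,0,-4,0,0,0],[0,0,-2,0,0,0],[0,0,0,0,0,0],[0,0,0,0,0,0]]]'
```

```text
time_s: 6.73
position: [0.596, 0.127, 0.0395]
ee_rot: [[0.989, 0.145, 0.001], [0.145, -0.989, 0.0], [0.001, -0.0, -1.0]]
contact_force: [-0.2, -0.8, -3.2]
gripper_width: 0.624
```

```bash
python3 -m inch '[[[0,0,-2,0,0,0],[0,0,-2,0,0,0],[0,0,0,0,0,0],[0,0,0,0,0,0]]]'
```

```text
time_s: 7.07
position: [0.5959, 0.1271, 0.0351]
ee_rot: [[0.989, 0.145, 0.001], [0.145, -0.989, 0.0], [0.001, -0.0, -1.0]]
contact_force: [-0.2, 0.6, 0.8]
gripper_width: 0.623
```

The weight has come off the wrist, so the cup is down. Release and lift.

```bash
python3 -m inch '[[[0,0,0,0,0,0],[0,0,0,0,0,0],[0,0,0,0,0,0],[0,0,0,0,0,0],[0,0,6,0,0,0],[0,0,15,0,0,0],[0,0,30,0,0,0],[0,0,35,0,0,0],[0,0,35,0,0,0],[0,0,25,0,0,0],[-2,-15,5,0,0,0.01],[-4,-25,0,0,0,0.01],[-8,-35,0,0,0,0.01],[-14,-38,0,0,0,0.01],[-14,-38,0,0,0,0.01],[-14,-38,0,0,0,0.01],[-14,-38,0,0,0,0.01],[-14,-38,0,0,0,0],[-14,-38,0,0,0,0],[-14,-38,0,0,0,0]]]' -1; python3 - <<'E'
from h import *
f=grab_frame("top");cv2.imwrite('pics/t3.png',f["color"][:,:,::-1])
f=grab_frame("scene");cv2.imwrite('pics/s3.png',cv2.resize(f["color"][150:350,150:480,::-1],None,fx=2.4,fy=2.4))
E
```

```text
time_s: 8.73
position: [0.4825, -0.2157, 0.1863]
ee_rot: [[0.977, 0.214, 0.001], [0.214, -0.977, -0.0], [0.001, 0.0, -1.0]]
contact_force: [0.6, -0.4, -0.8]
gripper_width: 0.997
```

View pics/s3.png

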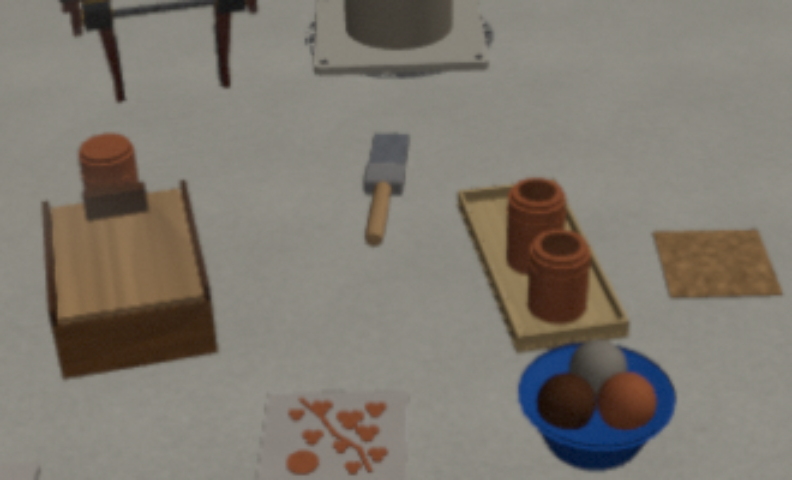

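The cup stands upright in the tray at about (558,275) in the enlarged view, clear of the pot. Now over to the jar.

```bash
python3 -m inch '[[[-10,-26,6,0,0,0],[-14,-24,6,0,0,0],[-14,-20,2,0,0,0],[-8,-10,0,0,0,0],[-4,-6,0,0,0,0],[0,0,0,0,0,0],[0,0,0,0,0,0]]]'; python3 - <<'E'
from h import *
f=grab_frame("wrist");cv2.imwrite('pics/w4.png',f["color"][:,:,::-1])
t=np.load('T.npy',allow_pickle=True).item();s=np.load('S.npy',allow_pickle=True).item()
print(proj(f,[[.433,-.302,.1],[.565,-.273,.076]]),sensors.sense()["position"])
np.save('W4.npy',f,allow_pickle=True)
E
```

```text
time_s: 9.42
position: [0.4337, -0.2993, 0.1995]
ee_rot: [[0.977, 0.214, -0.0], [0.214, -0.977, 0.001], [-0.0, -0.001, -1.0]]
contact_force: [0.3, -0.2, -0.2]
gripper_width: 0.998
[[315.38151346 240.88671346]
 [315.56245676  21.8192815 ]] [ 0.43390625 -0.29913263  0.19950663]
```

View pics/w4.png

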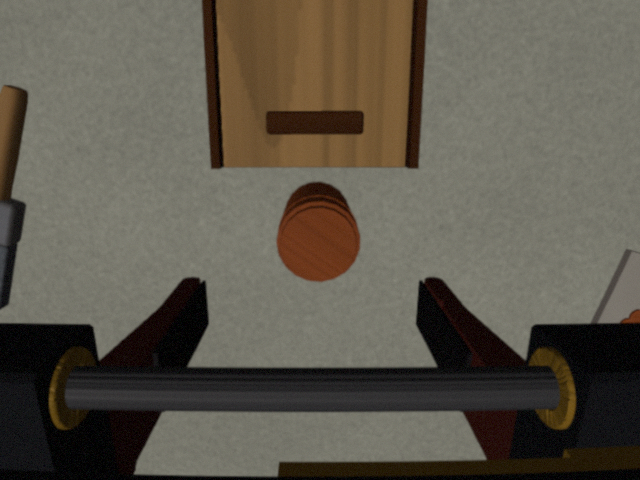

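The jar's top is at (318,239), within 2 mm of the prediction, and the pull's top spans (267..363, 111..124). I'll correct by -4 mm in y, descend and grip.

```bash
python3 -m inch '[[[1,-4,-14,0,0,0],[0,0,-26,0,0,0],[0,0,-28,0,0,0],[0,0,-28,0,0,0],[0,0,-22,0,0,0],[0,0,-14,0,0,0],[0,0,-8,0,0,0],[0,0,0,0,0,0],[0,0,0,0,0,0]]]' && python3 -m inch '[[[0,0,0,0,0,0],[0,0,0,0,0,0],[0,0,0,0,0,0],[0,0,0,0,0,0],[0,0,0,0,0,0],[0,0,0,0,0,0],[0,0,0,0,0,0],[0,0,0,0,0,0]]]' 1 18; python3 - <<'E'
from h import *
f=np.load('W4.npy',allow_pickle=True).item()
print(plane(f,[(267,111),(363,111),(363,124),(267,124),(315,117.5)],.096)); print(plane(f,[(206,0),(211,167),(418,167),(423,0)],.076))
E
```

```text
time_s: 10.22
position: [0.4349, -0.3036, 0.0597]
ee_rot: [[0.977, 0.215, -0.0], [0.215, -0.977, 0.0], [-0.0, -0.0, -1.0]]
contact_force: [-0.6, 0.1, -0.5]
gripper_width: 1.004
time_s: 10.88
position: [0.4345, -0.304, 0.06]
ee_rot: [[0.977, 0.214, 0.0], [0.214, -0.977, 0.0], [0.0, 0.0, -1.0]]
contact_force: [-0.4, 1.8, 5.6]
gripper_width: 0.625
[[ 0.50553533 -0.2558424   0.096     ]
 [ 0.51807184 -0.31273313  0.096     ]
 [ 0.5106241  -0.31459786  0.096     ]
 [ 0.49800098 -0.25730276  0.096     ]
 [ 0.5080235  -0.28512076  0.096     ]]
[[ 0.56314072 -0.20393389  0.076     ]
 [ 0.46185655 -0.22365385  0.076     ]
 [ 0.49189563 -0.36010125  0.076     ]
 [ 0.5921008  -0.33517412  0.076     ]]
```

```bash
python3 -m inch '[[[0,0,8,0,0,0],[0,0,18,0,0,0],[0,0,24,0,0,0],[0,4,24,0,0,0],[0,12,18,0,0,0],[0,22,10,0,0,0],[1,30,3,0,0,-0.01],[1,33,0,0,0,-0.01],[1,33,0,0,0,-0.01],[2,33,0,0,0,-0.01],[2,33,0,0,0,-0.01],[2,33,0,0,0,-0.01],[2,33,0,0,0,-0.01],[2,33,0,0,0,0],[2,33,0,0,0,0],[1,30,0,0,0,0],[1,22,0,0,0,0],[0,14,0,0,0,0],[0,8,0,0,0,0],[0,0,0,0,0,0]]]';python3 -m inch '[[[0,0,0,0,0,0]]]'; python3 - <<'E'
from h import *
f=grab_frame("wrist");cv2.imwrite('pics/w5.png',f["color"][:,:,::-1])
f=grab_frame("scene");cv2.imwrite('pics/s5.png',cv2.resize(f["color"][150:350,150:480,::-1],None,fx=2.4,fy=2.4))
E
```

```text
time_s: 12.55
position: [0.4511, 0.103, 0.1646]
ee_rot: [[0.989, 0.147, -0.0], [0.147, -0.989, -0.0], [-0.0, -0.0, -1.0]]
contact_force: [0.4, -0.2, -4.9]
gripper_width: 0.629
time_s: 12.63
position: [0.4511, 0.1016, 0.1645]
ee_rot: [[0.989, 0.146, -0.001], [0.146, -0.989, -0.0], [-0.001, 0.0, -1.0]]
contact_force: [-0.0, -0.1, -4.3]
gripper_width: 0.624
```

View pics/w5.png

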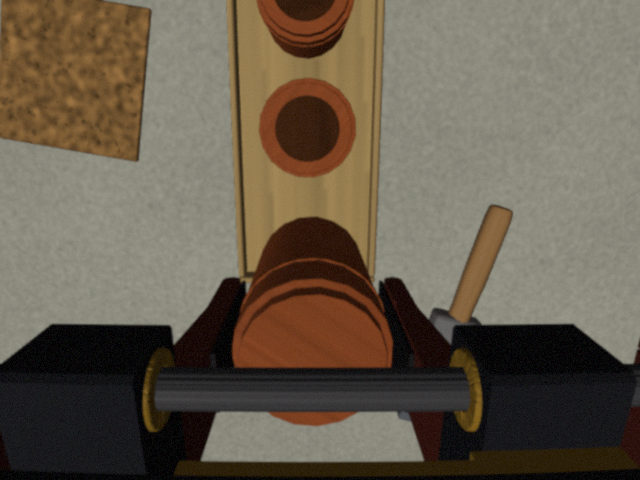

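View pics/s5.png

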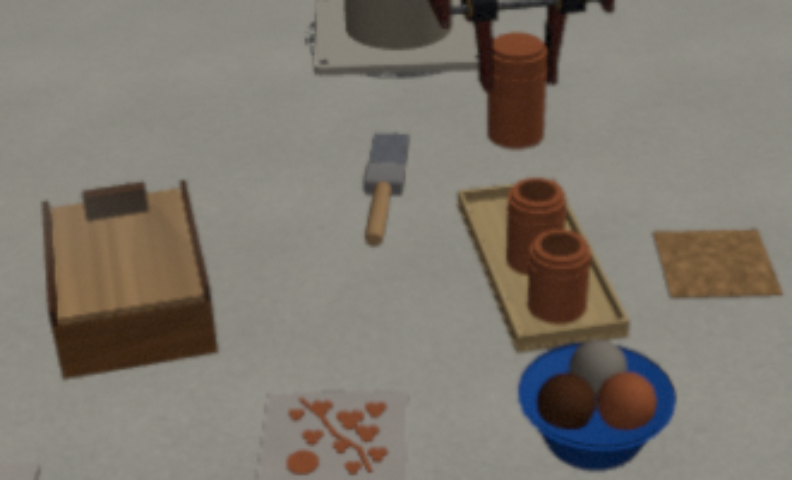

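The jar hangs upright and the tray's pot and cup have not moved. I'll lower it onto the near end.

```bash
python3 -m inch '[[[0,2,-14,0,0,0],[0,1,-24,0,0,0],[0,0,-24,0,0,0],[0,0,-16,0,0,0],[0,0,-9,0,0,0],[0,0,-5,0,0,0],[0,0,-3,0,0,0],[0,0,-2,0,0,0],[0,0,-1,0,0,0],[0,0,0,0,0,0],[0,0,0,0,0,0]]]'
```

```text
time_s: 13.65
position: [0.4519, 0.105, 0.0673]
ee_rot: [[0.989, 0.145, 0.001], [0.145, -0.989, 0.0], [0.001, -0.0, -1.0]]
contact_force: [-0.3, 0.3, -4.2]
gripper_width: 0.622
```

```bash
python3 -m inch '[[[0,0,-1,0,0,0],[0,0,-1.5,0,0,0],[0,0,0,0,0,0],[0,0,0,0,0,0]]]'
```

```text
time_s: 13.98
position: [0.4521, 0.1054, 0.0648]
ee_rot: [[0.989, 0.145, 0.001], [0.145, -0.989, 0.001], [0.002, -0.0, -1.0]]
contact_force: [-0.7, 2.3, 4.7]
gripper_width: 0.624
```

Contact is felt. Release, lift, and go back over to the pull.

```bash
python3 -m inch '[[[0,0,0,0,0,0],[0,0,0,0,0,0],[0,0,0,0,0,0],[0,0,0,0,0,0],[0,0,6,0,0,0],[0,0,15,0,0,0],[0,0,30,0,0,0],[0,0,35,0,0,0],[0,-8,24,0,0,0],[0,-20,10,0,0,0.01],[3,-32,0,0,0,0.01],[6,-38,0,0,0,0.01],[7,-38,0,0,0,0.01],[7,-38,0,0,0,0.01],[7,-38,0,0,0,0.01],[7,-38,0,0,0,0.01],[7,-38,0,0,0,0],[7,-38,0,0,0,0],[5,-36,0,0,0,0],[4,-20,0,0,0,0]]]' -1;python3 -m inch '[[[2,-6,0,0,0,0],[0,0,0,0,0,0],[0,0,0,0,0,0]]]'; python3 - <<'E'
from h import *
f=grab_frame("wrist");cv2.imwrite('pics/w6.png',f["color"][:,:,::-1])
print(proj(f,[[.508,-.285,.096]]))
f=grab_frame("scene");cv2.imwrite('pics/s6.png',cv2.resize(f["color"][150:350,150:480,::-1],None,fx=2.4,fy=2.4))
E
```

```text
time_s: 15.65
position: [0.5116, -0.2809, 0.1847]
ee_rot: [[0.977, 0.212, 0.001], [0.212, -0.977, -0.001], [0.001, 0.001, -1.0]]
contact_force: [-0.1, 0.5, 0.4]
gripper_width: 0.998
time_s: 15.9
position: [0.5129, -0.2824, 0.184]
ee_rot: [[0.977, 0.214, -0.001], [0.214, -0.977, 0.001], [-0.001, -0.001, -1.0]]
contact_force: [-0.0, 0.1, -0.2]
gripper_width: 0.997
[[314.02624603 252.21848263]]
```

View pics/w6.png

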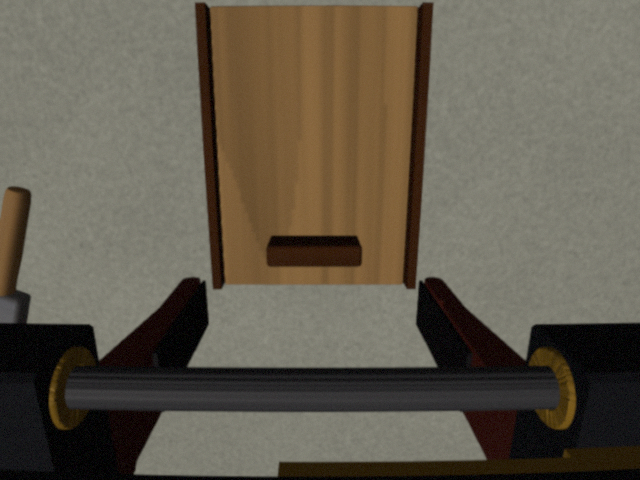

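View pics/s6.png

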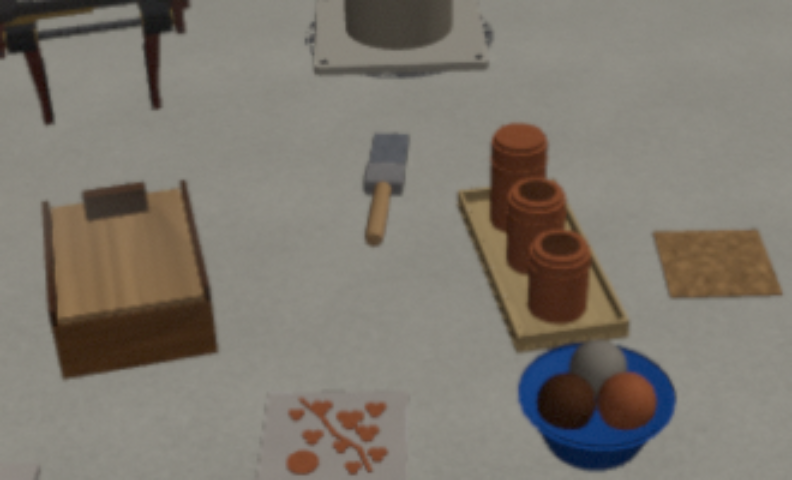

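All three vessels stand upright in the tray. The pull's top face is centred at (314,256), about 2 mm nearer the robot than predicted, so it sits at about (.506,-.2855). I'll descend and grip it by its ends.

```bash
python3 -m inch '[[[-4,-2,-14,0,0,0],[-3,-1,-24,0,0,0],[0,0,-26,0,0,0],[0,0,-20,0,0,0],[0,0,-12,0,0,0],[0,0,-8,0,0,0],[0,0,-4,0,0,0],[0,0,-2,0,0,0],[0,0,0,0,0,0],[0,0,0,0,0,0]]]' && python3 -m inch '[[[0,0,0,0,0,0],[0,0,0,0,0,0],[0,0,0,0,0,0],[0,0,0,0,0,0],[0,0,0,0,0,0],[0,0,0,0,0,0]]]' 1 15
```

```text
time_s: 16.83
position: [0.5071, -0.2863, 0.075]
ee_rot: [[0.977, 0.214, 0.001], [0.214, -0.977, -0.001], [0.001, 0.001, -1.0]]
contact_force: [-0.4, -0.3, 0.6]
gripper_width: 0.999
time_s: 17.33
position: [0.506, -0.285, 0.0744]
ee_rot: [[0.977, 0.213, -0.001], [0.213, -0.977, 0.002], [-0.001, -0.002, -1.0]]
contact_force: [-1.3, 3.9, 5.0]
gripper_width: 0.681
```

```bash
python3 -m inch '[[[-4,-1,0,0,0,0],[-8,-1.8,0,0,0,0],[-10,-2.2,0,0,0,0],[-12,-2.6,0,0,0,0],[-14,-3,0,0,0,0],[-14,-3,0,0,0,0],[-14,-3,0,0,0,0],[-12,-2.6,0,0,0,0],[-8,-1.8,0,0,0,0],[-5,-1.1,0,0,0,0],[0,0,0,0,0,0],[0,0,0,0,0,0]]]'
```

```text
time_s: 18.33
position: [0.404, -0.3075, 0.0743]
ee_rot: [[0.977, 0.213, -0.002], [0.213, -0.977, 0.002], [-0.002, -0.002, -1.0]]
contact_force: [-3.4, 5.0, 6.2]
gripper_width: 0.681
```

```bash
python3 -m inch '[[[-5,-1.1,0,0,0,0],[-4,-0.9,0,0,0,0],[-3,-0.7,0,0,0,0],[-2,-0.4,0,0,0,0],[0,0,0,0,0,0],[0,0,0,0,0,0]]]';python3 -m inch '[[[-1.5,-0.3,0,0,0,0],[-1,-0.2,0,0,0,0],[0,0,0,0,0,0],[0,0,0,0,0,0]]]'
```

```text
time_s: 18.83
position: [0.3905, -0.3105, 0.0743]
ee_rot: [[0.977, 0.214, -0.002], [0.214, -0.977, 0.002], [-0.001, -0.002, -1.0]]
contact_force: [-2.4, 4.4, 6.7]
gripper_width: 0.682
time_s: 19.17
position: [0.389, -0.3108, 0.0743]
ee_rot: [[0.977, 0.213, 0.0], [0.213, -0.977, 0.002], [0.0, -0.002, -1.0]]
contact_force: [3.0, 7.7, 4.3]
gripper_width: 0.682
```

```bash
python3 -m inch '[[[-1.5,-0.3,0,0,0,0],[0,0,0,0,0,0],[0,0,0,0,0,0]]]'
```

```text
time_s: 19.42
position: [0.3888, -0.3109, 0.0744]
ee_rot: [[0.977, 0.212, 0.002], [0.212, -0.977, 0.002], [0.003, -0.001, -1.0]]
contact_force: [9.2, 11.4, 1.3]
gripper_width: 0.683
```

The lid is at its end stop: 119.8 mm of travel, with the force rising. I'll ease off, release, lift, and look into the chest.

```bash
python3 -m inch '[[[1.5,0.3,0,0,0,0],[0,0,0,0,0,0]]]'; python3 -m inch '[[[0,0,0,0,0,0],[0,0,0,0,0,0],[0,0,0,0,0,0],[0,0,0,0,0,0],[0,0,10,0,0,0],[0,0,20,0,0,0],[0,0,30,0,0,0],[0,0,30,0,0,0],[10,2,20,0,0,0],[20,4.4,10,0,0,0],[30,6.6,0,0,0,0],[35,7.7,0,0,0,0],[35,7.7,0,0,0,0],[30,6.6,0,0,0,0],[25,5.5,0,0,0,0],[15,3.3,0,0,0,0],[8,1.8,0,0,0,0],[0,0,0,0,0,0],[0,0,0,0,0,0]]]' -1; python3 - <<'E'
from h import *
f=grab_frame("wrist");cv2.imwrite('pics/w7.png',f["color"][:,:,::-1]);np.save('W7.npy',f,allow_pickle=True)
f=grab_frame("top");cv2.imwrite('pics/t7.png',cv2.resize(f["color"][150:370,150:510,::-1],None,fx=2.2,fy=2.2));np.save('T7.npy',f,allow_pickle=True)
f=grab_frame("scene");cv2.imwrite('pics/s7.png',cv2.resize(f["color"][150:350,150:480,::-1],None,fx=2.4,fy=2.4))
E
```

```text
time_s: 19.58
position: [0.3889, -0.3108, 0.0743]
ee_rot: [[0.977, 0.213, -0.0], [0.213, -0.977, 0.002], [-0.0, -0.002, -1.0]]
contact_force: [1.5, 7.8, 5.9]
gripper_width: 0.685
time_s: 21.17
position: [0.5963, -0.2662, 0.1942]
ee_rot: [[0.977, 0.214, -0.001], [0.214, -0.977, 0.0], [-0.001, -0.0, -1.0]]
contact_force: [-0.6, 0.4, -0.0]
gripper_width: 1.004
```

View pics/w7.png

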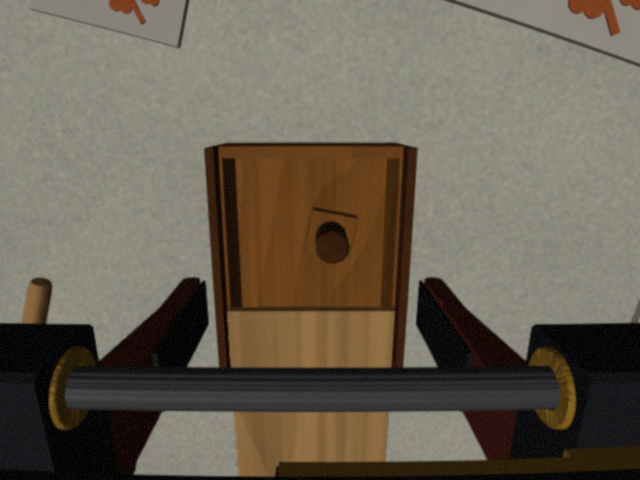

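View pics/s7.png

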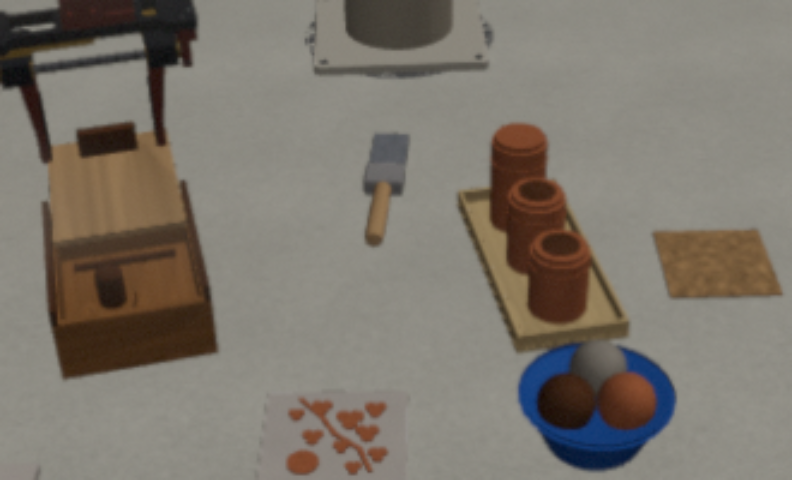

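View pics/t7.png

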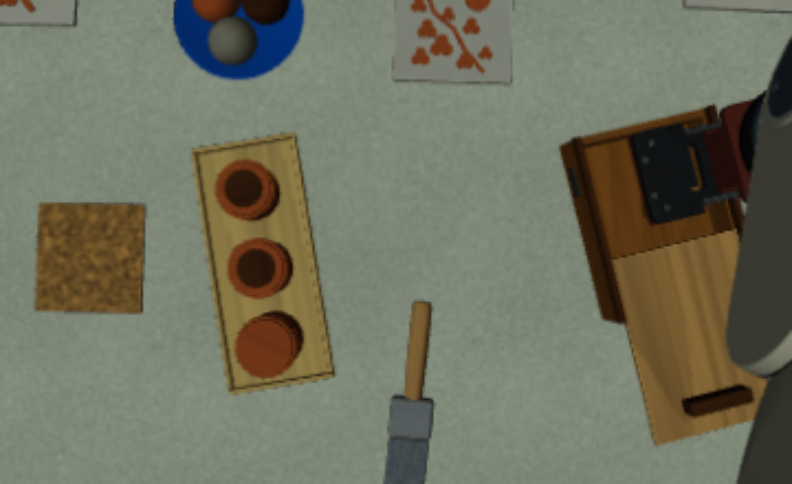

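```bash
python3 - <<'E'
from h import *
w=cv2.imread('pics/w7.png'); cv2.imwrite('pics/w7z.png',cv2.convertScaleAbs(cv2.resize(w[190:290,280:390],None,fx=6,fy=6,interpolation=cv2.INTER_CUBIC),alpha=2))
S=grab_frame("scene");np.save('S7.npy',S,allow_pickle=True);s=S["color"][:,:,::-1]
cv2.imwrite('pics/s7z.png',cv2.convertScaleAbs(cv2.resize(s[240:300,165:245],None,fx=8,fy=8,interpolation=cv2.INTER_CUBIC),alpha=2))
E
```

```text
(no output)
```

View pics/w7z.png

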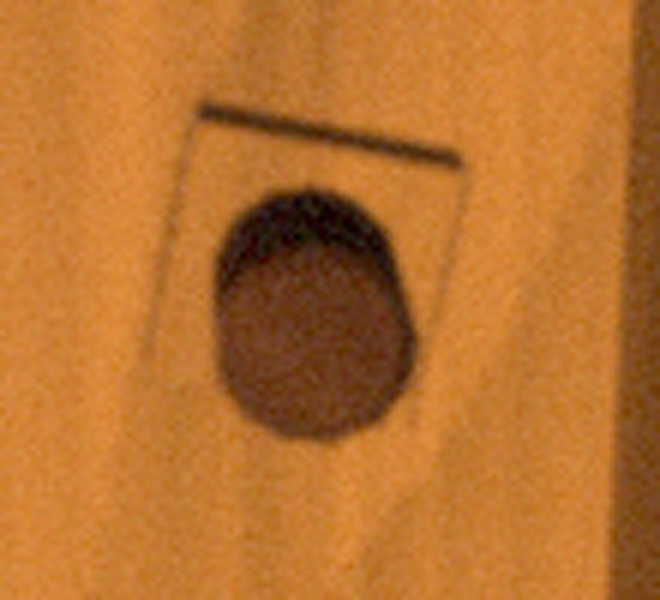

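View pics/s7z.png

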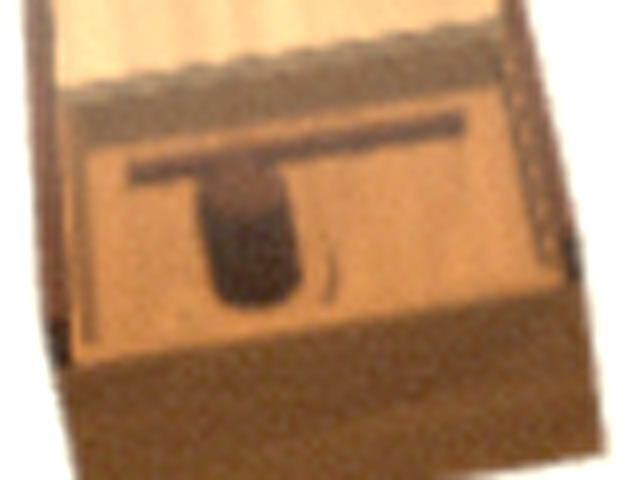

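```bash
python3 - <<'E'
from h import *
np.set_printoptions(precision=4,suppress=True)
W=np.load('W7.npy',allow_pickle=True).item();S=np.load('S7.npy',allow_pickle=True).item()
a=((315+.5)/6-.5+280,(342+.5)/6-.5+190); b=((242+.5)/8-.5+165,(185+.5)/8-.5+240)
print(tri(W,a,S,b),plane(W,[a],.056),plane(S,[b],.056))
q=[((u+.5)/6-.5+280,(v+.5)/6-.5+190) for u,v in [(203,108),(462,160)]]
X=plane(W,q,.022);print(X,np.linalg.norm(X[0]-X[1]),np.degrees(np.arctan2(*(X[1]-X[0])[[1,0]])))
# foot centre from edge
d=(X[1]-X[0])/np.linalg.norm(X[1]-X[0]);n=np.array([d[1],-d[0],0]);print('foot c',X.mean(0)+n*.019,X.mean(0)-n*.019)
print(plane(W,[(228,308),(396,308)],.068), plane(W,[(206,150),(415,150)],.076))
E
```

```text
(array([ 0.5832, -0.284 ,  0.0562]), np.float64(0.001334437491628058)) [[ 0.5832 -0.2847  0.056 ]] [[ 0.5829 -0.2834  0.056 ]]
[[ 0.6025 -0.2664  0.022 ]
 [ 0.603  -0.3022  0.022 ]] 0.03579302815238187 -89.09677925506351
foot c [ 0.5837 -0.2846  0.022 ] [ 0.6217 -0.284   0.022 ]
[[ 0.5233 -0.2184  0.068 ]
 [ 0.5503 -0.3409  0.068 ]] [[ 0.6354 -0.1867  0.076 ]
 [ 0.6649 -0.3206  0.076 ]]
```

The stamp handle's top is at (332,247) in the wrist view. Triangulated it is (.5833,-.2845) with its top at .056, as expected. It stands 15 mm off the chest's centreline, so I'll pre-close the jaws to about 44 mm to miss the wall.

```bash
python3 -m inch '[[[-5,-8,0,0,0,0],[-6,-8,0,0,0,0],[-2,-2,-14,0,0,0],[0,0,-24,0,0,0],[0,0,-24,0,0,0],[0,0,-10,0,0,0],[0,0,0,0,0,0],[0,0,0,0,0,0]]]' 0; python3 - <<'E'
from h import *
f=grab_frame("wrist");cv2.imwrite('pics/w8.png',f["color"][:,:,::-1])
print(proj(f,[[.5833,-.2845,.056]]),sensors.sense()["position"])
E
```

```text
time_s: 22.03
position: [0.5835, -0.2847, 0.1222]
ee_rot: [[0.977, 0.214, -0.001], [0.214, -0.977, 0.0], [-0.001, -0.0, -1.0]]
contact_force: [0.0, 0.3, 0.2]
gripper_width: 0.503
[[311.16066092 254.97228504]] [ 0.58428747 -0.2848672   0.12312045]
```

View pics/w8.png

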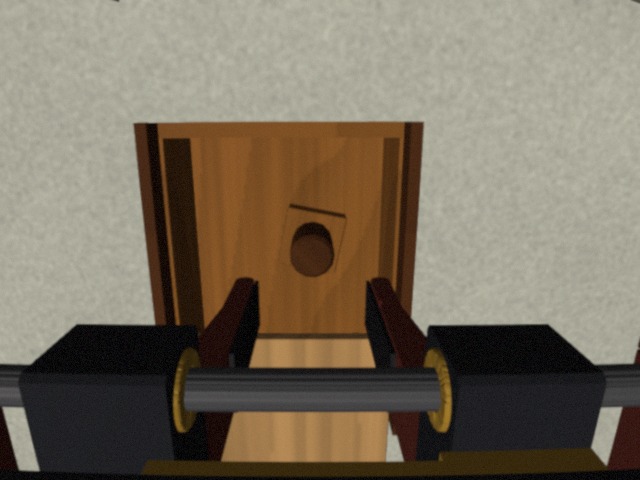

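The handle's top, at (312,256), is where predicted and centred between the jaws. I'll descend and grip.

```bash
python3 -m inch '[[[0,0,-14,0,0,0],[0,0,-22,0,0,0],[0,0,-22,0,0,0],[0,0,-16,0,0,0],[0,0,-10,0,0,0],[0,0,-7,0,0,0],[0,0,-4,0,0,0],[0,0,-1.5,0,0,0],[0,0,0,0,0,0],[0,0,0,0,0,0]]]' && python3 -m inch '[[[0,0,0,0,0,0],[0,0,0,0,0,0],[0,0,0,0,0,0],[0,0,0,0,0,0],[0,0,0,0,0,0],[0,0,0,0,0,0]]]' 1 12
```

```text
time_s: 22.92
position: [0.5845, -0.2845, 0.0265]
ee_rot: [[0.977, 0.214, 0.001], [0.214, -0.977, -0.001], [0.001, 0.001, -1.0]]
contact_force: [0.9, 0.1, 0.6]
gripper_width: 0.5
time_s: 23.42
position: [0.5842, -0.2843, 0.0261]
ee_rot: [[0.977, 0.214, 0.001], [0.214, -0.977, -0.0], [0.0, 0.0, -1.0]]
contact_force: [-0.3, 0.9, 4.6]
gripper_width: 0.291
```

```bash
python3 -m inch '[[[0,0,8,0,0,0],[0,0,18,0,0,0],[0,0,26,0,0,0],[0,0,30,0,0,0],[0,0,30,0,0,0],[0,4,26,0,0,0],[0,12,16,0,0,0],[-1,22,8,0,0,0],[-2,30,2,0,0,0],[-3,33,0,0,0,0],[-3,33,0,0,0,0],[-3,33,0,0,0,0],[-3,33,0,0,0,0],[-3,33,0,0,0,0],[-3,33,0,0,0,0],[-3,33,0,0,0,0],[-3,33,0,0,0,0],[-3,33,0,0,0,0],[-3,33,0,0,0,0],[-3,33,0,0,0,0]]]';python3 -m inch '[[[-3,33,0,0,0,0],[-3,30,0,0,0,0],[-3,26,0,0,0,0],[-3,22,0,0,0,0],[-2,18,0,0,0,0],[-2,10,0,0,0,0],[0,4,0,0,0,0],[0,0,0,0,0,0],[0,0,0,0,0,0]]]'; python3 - <<'E'
from h import *
f=grab_frame("wrist");cv2.imwrite('pics/w9.png',f["color"][:,:,::-1])
f=grab_frame("scene");cv2.imwrite('pics/s9.png',cv2.resize(f["color"][150:350,150:480,::-1],None,fx=2.4,fy=2.4))
print(sensors.sense()["position"])
E
```

```text
time_s: 25.08
position: [0.5473, 0.1483, 0.1899]
ee_rot: [[0.977, 0.214, -0.0], [0.214, -0.977, -0.0], [-0.0, 0.0, -1.0]]
contact_force: [0.2, -0.4, -0.7]
gripper_width: 0.291
time_s: 25.83
position: [0.5319, 0.2891, 0.1896]
ee_rot: [[0.977, 0.214, -0.0], [0.214, -0.977, -0.0], [-0.0, 0.0, -1.0]]
contact_force: [-0.5, -0.2, -1.6]
gripper_width: 0.294
[0.5320995  0.28874757 0.18965386]
```

View pics/w9.png

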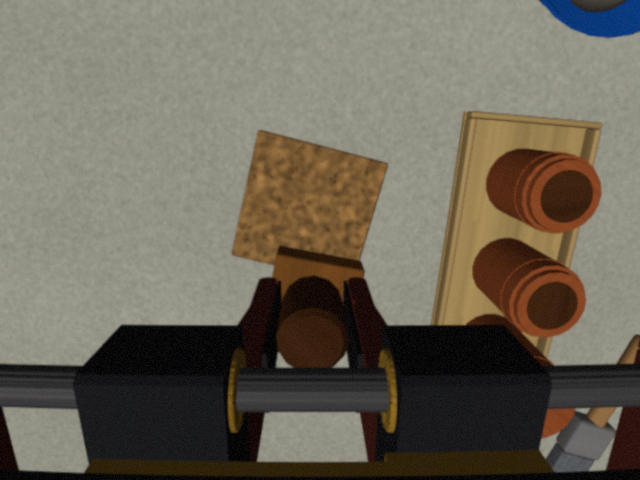

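View pics/s9.png

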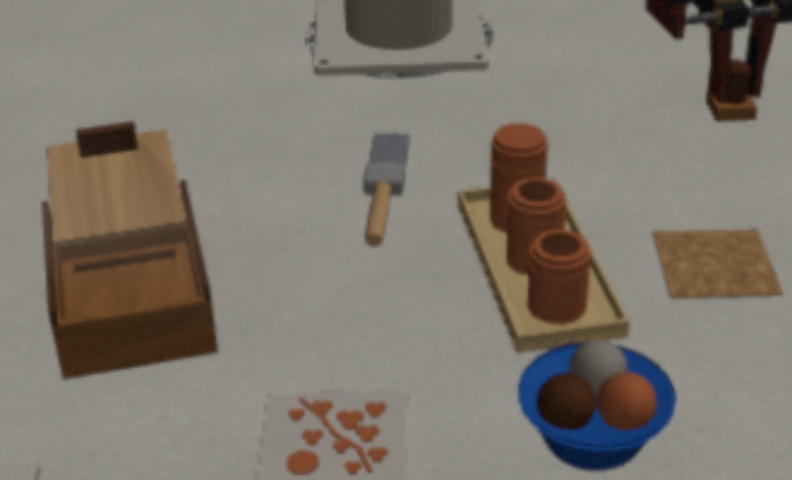

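```bash
python3 -m inch '[[[1,3,-14,0,0,0],[0,1,-24,0,0,0],[0,0,-28,0,0,0],[0,0,-28,0,0,0],[0,0,-24,0,0,0],[0,0,-18,0,0,0],[0,0,-12,0,0,0],[0,0,-8,0,0,0],[0,0,-5,0,0,0],[0,0,-3,0,0,0],[0,0,-1,0,0,0],[0,0,0,0,0,0],[0,0,0,0,0,0]]]'; python3 -m inch '[[[0,0,-1,0,0,0],[0,0,-1,0,0,0],[0,0,0,0,0,0],[0,0,0,0,0,0]]]'
```

```text
time_s: 27.02
position: [0.5335, 0.2941, 0.0255]
ee_rot: [[0.977, 0.214, 0.001], [0.214, -0.977, 0.001], [0.001, -0.0, -1.0]]
contact_force: [0.2, -0.2, -1.2]
gripper_width: 0.291
time_s: 27.35
position: [0.533, 0.2938, 0.0228]
ee_rot: [[0.977, 0.214, 0.0], [0.214, -0.977, 0.0], [0.0, -0.0, -1.0]]
contact_force: [0.4, 0.2, -0.7]
gripper_width: 0.29
```

```bash
python3 -m inch '[[[0,0,-0.7,0,0,0],[0,0,-0.7,0,0,0],[0,0,0,0,0,0],[0,0,0,0,0,0]]]'
```

```text
time_s: 27.68
position: [0.5331, 0.2939, 0.0221]
ee_rot: [[0.977, 0.214, 0.0], [0.214, -0.977, 0.0], [0.0, -0.0, -1.0]]
contact_force: [-1.8, -1.5, 7.1]
gripper_width: 0.288
```

The foot is on the mat, with contact at +7 N. Release, lift and move clear.

```bash
python3 -m inch '[[[0,0,0.5,0,0,0],[0,0,0,0,0,0],[0,0,0,0,0,0],[0,0,0,0,0,0],[0,0,5,0,0,0],[0,0,12,0,0,0],[0,0,22,0,0,0],[0,0,30,0,0,0],[0,0,35,0,0,0],[0,0,35,0,0,0],[0,10,25,0,0,0],[-10,25,10,0,0,0],[-20,30,0,0,0,0],[-25,30,0,0,0,0],[-25,30,0,0,0,0],[-20,20,0,0,0,0],[-10,10,0,0,0,0],[0,0,0,0,0,0],[0,0,0,0,0,0],[0,0,0,0,0,0]]]' -0.2; python3 - <<'E'
from h import *
S=grab_frame("scene");T=grab_frame("top");np.save('SF.npy',S,allow_pickle=True);np.save('TF.npy',T,allow_pickle=True)
cv2.imwrite('pics/s10.png',cv2.resize(S["color"][150:350,150:480,::-1],None,fx=2.4,fy=2.4))
cv2.imwrite('pics/t10.png',cv2.resize(T["color"][130:350,150:510,::-1],None,fx=2.2,fy=2.2))
E
```

```text
time_s: 29.35
position: [0.4238, 0.4481, 0.1961]
ee_rot: [[0.977, 0.214, 0.0], [0.214, -0.977, -0.0], [0.0, 0.0, -1.0]]
contact_force: [-0.4, 0.2, 0.5]
gripper_width: 0.598
```

View pics/s10.png

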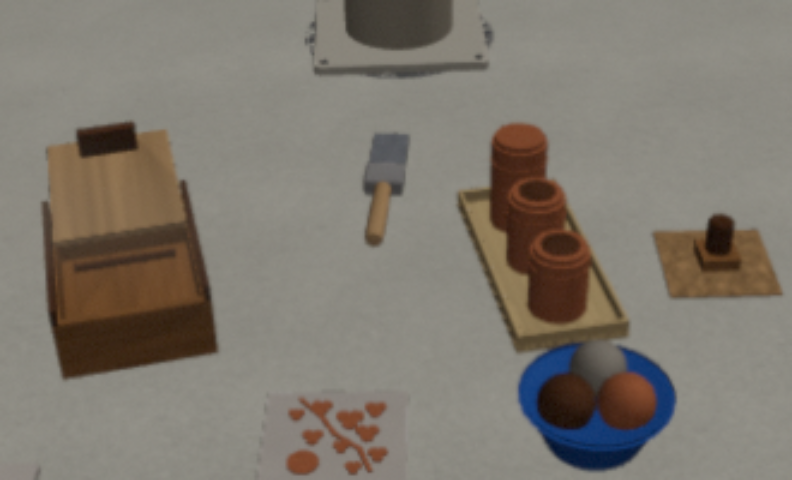

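View pics/t10.png

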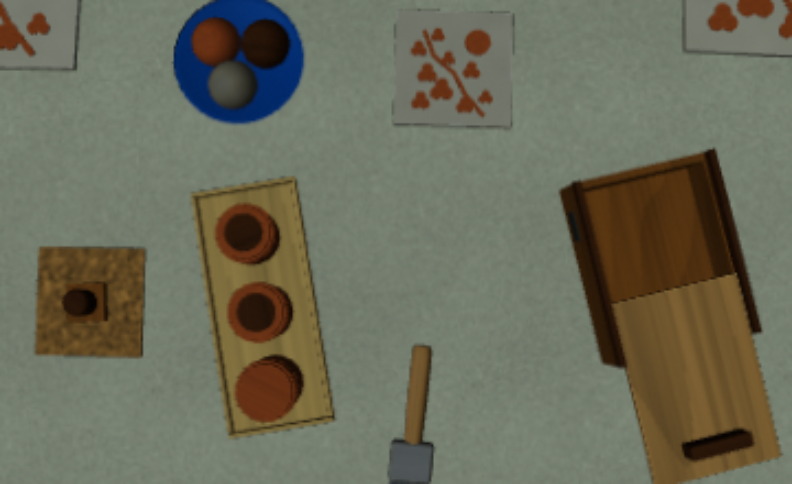

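The stamp stands upright in the middle of the mat at (90,300) in the top crop. The cup, pot and jar stand apart in the tray and the lid is open. I'll do a numeric check for disturbances and lid travel.

```bash
python3 - <<'E'
from h import *
np.set_printoptions(precision=4,suppress=True)
T0=np.load('T.npy',allow_pickle=True).item();T=np.load('TF.npy',allow_pickle=True).item()
for n,(u0,u1,v0,v1) in {'panel':(325,388,130,192),'bowl':(224,292,123,190),'brush':(320,352,282,385),'pot':(252,286,255,288)}.items():
    a,b=[cv2.cvtColor(x["color"][v0:v1,u0:u1],cv2.COLOR_RGB2GRAY).astype(np.float32) for x in (T0,T)]
    print(n,'shift px',cv2.phaseCorrelate(a,b),'mean diff',np.abs(a-b).mean())
c=lambda u,v:((u+.5)/2.2-.5+150,(v+.5)/2.2-.5+130)
A=plane(T,[c(613,303)],.068)[0];B=plane(T,[c(737,275)],.068)[0]
ch=np.array([.5646,-.2731]);d=np.array([-.976,-.219]);print('lid rear edge along chest x',[(p[:2]-ch)@d+.09 for p in (A,B)])
print('foot corners',plane(T,[c(105,282),c(105,320)],.018))
print('stamp top',plane(T,[c(79,303)],.052),'cup',plane(T,[c(245,233)],.075),'jar',plane(T,[c(266,390)],.105))
print(sensors.sense()["time_s"])
E
```

```text
panel shift px ((-0.015399700605634337, 0.007908750055371172), 1.004530277394224) mean diff 2.2752175
bowl shift px ((0.009326812702667553, 0.0038896955108711495), 1.0003889195712996) mean diff 1.6075505
brush shift px ((-0.005810092483923057, 0.020124277390401346), 1.0006417389269229) mean diff 2.147755
pot shift px ((-0.008453352848409423, 0.011025630441924505), 1.0090676064108626) mean diff 1.5686275
lid rear edge along chest x [np.float64(0.11979237455200373), np.float64(0.1229818443330149)]
foot corners [[0.5517 0.2735 0.018 ]
 [0.514  0.2736 0.018 ]]
stamp top [[0.531  0.2895 0.052 ]] cup [[0.5938 0.1256 0.075 ]] jar [[0.4504 0.1043 0.105 ]]
29.45
```

Everything checks out, so I'm handing it in.

```bash
python3 -c "
from cell import sign_off
print(sign_off())"
```

```text
the job is handed in; nothing more can be done
None
```

The stamp is standing upright, foot down, in the middle of the cork mat, and I handed the job in at about 29.5 s of the 72 s allowed. I moved the cup to the far end of the tray, then the jar to the near end. Then I slid the lid to its end stop, took the stamp out of the chest, and moved the arm clear.

**Last checks, before handing in:**
- **Lid:** the arm moved 119.8 mm to a felt stop. The top picture gave 120 and 123 mm at the lid's two rear corners, which fits the 2–3 mm reading error.
- **Stamp:** its foot is about 36 mm or more inside the mat's edges.
- **Cup and jar:** both stand upright on the tray floor, clear of the pot and the walls.
- **Left alone:** the pot, panel, bowl and brush show less than 0.03 px of shift from the first picture.

No check failed. The top and scene views differed by 2–4 mm on single points, and the stamp's position on the mat by about 4 mm between the picture and the arm. Both are well inside the margins.

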